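# Lever up the heavy cover of the tool box

### The arm

A 6-joint arm with a two-finger parallel gripper is mounted at the origin on a cart in front of the work surface, level with it; the furniture and walls round the work are solid. World frame = base frame: x ahead of the robot, y to its left, z up, the work surface at z = 0. Lengths are in mm, angles in degrees, forces in N, time in s.
With the tool pointing down it reaches from about 350 to 850 mm from the base axis. Payload 8.1 kg.
Tool frame: the origin (TCP) lies at the centre of the arm's flange, where the gripper is bolted on; the fingertips stand 173 mm ahead of it and the grasp point (between the pads) lies 155 mm ahead of it; z points along the fingers, y is the line along which they close (so a half turn about z gives the same grasp; the last joint's range is limited). The gripper opens to 85 mm and grips with 20 to 120 N. Pads are 22 mm wide; open, the fingers measure 114 mm over their backs; the gripper's body (76 mm by 85 mm) begins 54 mm behind the grasp point. The pads swing forward as they close: fully open they stand 13 mm farther back than shut.
Start: joints at [65.753, 7.471, 85.268, -0, 87.261, -4.893], TCP at [198.827, 566.105, 404.692] pointing down, gripper open.
Joint ranges: [-169.43, 169.43], [-51.17, 129.36], [1.28, 143.12], [-76.62, 256.62], [0, 156.53], [-152.29, 152.29]. Speed limits (degrees/s): [136.94, 136.94, 159.86, 180, 180, 180].

### API

Orientations are given as [roll, pitch, yaw] about the fixed x, y, z axes, in that order (R = Rz(yaw) Ry(pitch) Rx(roll)).
In Python, from bench import * gives the robot as it stands.
- The arm moves only by the shell command python3 -m jog 'ROWS' [FORCE]. ROWS is text: rows parted by semicolons, each of 7 numbers parted by spaces: the shift along the tool's x, y, z scaled (see below), then the turn, a rotation vector about the tool's x, y, z scaled (see below), then the closure, from -1 (fully open) to 1 (shut). In form: tx ty tz wx wy wz hand; .... A call has 1 to 5 rows; each row shifts and turns the commanded pose from where the row before left it, along the tool's axes as they then stand; what a row does not reach is not made up. The controller multiplies each number of a shift by 0.1 m and each number of a turn by 60 degrees. A row lasts 1/8 s, in which the tool goes at most 62.5 mm and 10.7 degrees, less where a joint would pass 70% of its speed; a pose out of reach is approached as far as the arm can. A call with a number of a shift or a turn outside -1 to 1 is refused whole. A call with a gripper value outside its range is refused whole. The fingers move at their own pace and stop on an object; FORCE is the grip in N (left out, the last holds). Time passes only in rows, so rows that do not move let the fingers close. It gives the time, the measured TCP pose, the force, the opening and the grip force at its end, in the units of the state.
- sense(): the state, without advancing time (a new reading comes with each control period).
- snapshot(name): name is "scene" or "side" or "wrist"; returns a dict with "img" (384x512x3 uint8, red, green, blue), "fx", "fy", "cx", "cy" (pixels), "extrinsics" (4x4, takes a point from camera to world coordinates). Camera axes: x right, y down, z forward; pixel columns grow to the right and rows downward; lengths in mm; the calibration is good to about 2 mm. The wrist camera is an equidistant fisheye: a pixel r from the principal point sees the ray r / f radians off the axis. A picture is of the moment at which its call begins. There is no depth.
- hand_in(): hands the job in; it is judged then, once.
The state is a dict: "time": time; "joint_pos": joint angles; "qd": joint speeds; "joint_efforts": joint torques, N m; "tool_pos": TCP position; "tcp_rot": TCP orientation; "ft_force": force on the tool from outside, world axes, zero at the start; "wrist_torque": the same for the moment, N m; "finger_gap": finger opening in mm; "grip_force": force on a finger pad.
Only numpy, scipy, OpenCV 4.12 (cv2) and the standard library are available. Lean on these libraries where they do the work, as an engineer would, in place of code of your own. Each camera call takes 0.05 s, during which the arm holds its last target. There are 200 camera calls.

### The job

Open the heavy steel cover of the grey tool box with its lever, pushing with the fingers only: first push the lever's raised long arm sideways until the lever points straight at the box and its short nose is centred under the cover's lip, then press the paddle at the long end down, nearly as far as it goes, so that the nose lifts the cover. Finish while still holding the paddle down with the cover raised. Do not take the lever between the fingers or force it, do not touch the cover itself, and leave the cone, the plug and the tin beside it alone.

Things in the scene. Friction and masses are not known exactly. Their poses are not given: they have to be found in the camera images.
- stand: Fixed stand: dark base plate 170 x 275 x 8 mm, a grey steel tool box 150 x 120 x 90 mm on it (centre at y = +145 mm), and a round foot carrying the lever's swivel. Origin on the bench surface under the swivel axis; its x and y axes are level, +y runs from the swivel to the box. The lever is in line when its long arm points along the stand's -y, its nose along +y.
- turntable (a joint): Swivel of the lever's fulcrum fork about the vertical axis through the stand's origin, range -0.6 to 0.9 rad. 0 = lever in line with the box, nose centred under the lip; positive = the long arm swung towards the stand's -x side (roughly the robot's side). Starts at 0.42 to 0.70. It stays where it is left: about 1 N at the paddle moves it. In line within about 0.15 is good enough.
- lever: Steel lever, flat bar 16 mm wide, 10 mm thick, rocking on a pin in the fork. Origin on the pin, 110 mm above the bench on the swivel axis; x along the pin, y along the bar (long arm towards -y, to y = -210 mm; nose at y = +75 mm, a cross roller 20 mm thick, 24 mm wide), z up. A light spring holds the long arm 0.35 rad above level; pressed, it turns 0.70 rad to a stop, 0.35 rad below level.
- pin (a point): Centre of the pin on which the lever rocks (same point as the lever's origin), between the two cheeks of the fork; the cheeks reach 19 mm, the pin 25 mm, to either side of the lever's middle and the cheeks 17 mm along the bar. Pressing the paddle down takes roughly 5 to 8 N once the nose carries the cover.
- paddle (a point): Centre of the top face of the paddle, the flat plate 44 mm wide, 46 mm long and 12 mm thick at the end of the long arm, where it is pressed; 187 mm from the pin along the bar and 6 mm above the bar's centre line. About 180 mm above the bench at rest, about 50 mm when fully pressed; it moves on an arc about the pin.
- cover: Heavy steel cover of the box, 156 x 126 x 14 mm, 1.9 to 3 kg, hinged along the box's far edge (stand y = +205 mm, 104 mm above the bench). Origin on the hinge axis; lies flat when shut with z up and tilts up as it opens, up to about 0.33 rad with the lever fully pressed. Falls shut when the lever is let go.
- lip (a point): Underside of the cover's lip, a tongue 24 mm wide that sticks out from the middle of the cover's front edge towards the lever, at 100 mm above the bench when shut; this point lies 15 mm from its tip. The nose's roller stands about 6 mm below it at rest.
- cone: Copper-coloured cone punch, 49 mm across and 56 mm high, standing loose on the bench; origin at the centre of its underside. Leave alone.
- plug: Stepped grey steel plug, 55 mm across and 48 mm high, standing loose; origin at the centre of its underside. Leave alone.
- tin: Round blue tin, 71 mm across and 34 mm high, standing loose; origin at the centre of its underside. Leave alone.

How it is judged (in metres and radians):
On the way, in this order (a step that is already met when the one before it is completed fails the run):
1. the lever, its paddle still up, is swung into line with its nose under the lip (value of joint turntable between -0.15 and 0.15 rad and height (world z) of paddle above 0.145 m), for 0.2 s.
2. the cover is raised by the lever (value of joint turntable between -0.15 and 0.15 rad and angle between cover's own z axis and vertical above 0.24 rad and contact force between the fingers and lever above 1.5 N), for 0.2 s.
At the end, for the whole second after the job is handed in: The lever is in line within 0.15 rad, the fingers press on it with more than 1.5 N, the cover stands still, raised by more than 0.24 rad (of about 0.33), and cone, plug and tin are within 15 mm of where they were (all of step 2 and angular speed of cover below 0.1 rad/s and distance of each of cone, plug, tin from where it was at the start of the episode below 0.015 m); the arm keeps its last pose, push and grip.
It fails at once if the cover is touched with the gripper or arm (contact force between any of the fingers, the arm and cover above 1 N).
It fails at once if the lever's bar or paddle is taken between the fingers (x of the grasp point in the frame of lever between -0.01 and 0.01 m and z of the grasp point in the frame of lever between -0.02 and 0.012 m and y of the grasp point in the frame of lever between -0.215 and 0.085 m).
It fails at once if the lever is forced with more than 40 N (contact force between any of the fingers, the arm and lever above 40 N).
It fails at once if the cone, the plug or the tin is moved by more than 15 mm or lifted (distance of any of cone, plug, tin from where it was at the start of the episode above 0.015 m).
It also fails if it takes over 42 s, if anything falls off the work surface, if the arm or the gripper's body presses on something with over 40 N, if the wrist force passes 120 N, or if a joint passes its speed limit or range.

## Working session

There is one attempt and no reset: what is moved stays moved. The work goes in short steps, Python scripts to look and compute and a shell command to move; the robot and the scene stay as the last step left them, time stands still between calls to the robot, and variables do not carry over. Pictures are saved under pics/ and viewed, at most 10 in all, crops included, and the job is handed in when it is done.

```bash
mkdir -p pics; python3 - <<'E'
from bench import *
import cv2,numpy as np
s=sense();print(s)
for n in ("scene","side"):
    d=snapshot(n);cv2.imwrite(f"pics/{n}0.png",d["img"][:,:,::-1]);print(n,d["fx"],d["fy"],d["cx"],d["cy"],np.round(d["extrinsics"],4).tolist())
E
```

```text
{'time': 0.0, 'joint_pos': array([ 6.57523473e+01,  7.51587324e+00,  8.53326718e+01,  2.56914955e-03,
        8.72619179e+01, -4.89224638e+00]), 'qd': array([-0.06042277,  0.01825822, -0.00542129, -0.08812415, -0.07981956,
       -0.01155922]), 'joint_efforts': array([ 1.36401818e-04, -5.69403505e+01, -5.00552559e+01, -2.17194947e-04,
        1.53715181e-02, -1.01328048e-04]), 'tool_pos': array([198.71780142, 565.87712246, 403.60363359]), 'tcp_rot': array([-1.79890158e+02, -1.19771369e-02,  1.60644457e+02]), 'ft_force': array([-0.07913425,  0.31792261, -0.39182759]), 'wrist_torque': array([ 0.00516898, -0.00830272,  0.02924161]), 'grip_force': 0.0, 'finger_gap': 85.48744492172197}
scene 423.21164980804247 423.21164980804247 258.5215203936637 182.57446349765573 [[0.5967, -0.5926, 0.5411, 38.0748], [-0.8024, -0.4299, 0.4139, -330.0912], [-0.0126, -0.6812, -0.732, 866.0617], [0.0, 0.0, 0.0, 1.0]]
side 427.8487768436095 427.8487768436095 250.6410512204747 188.93163562964628 [[0.8463, -0.227, 0.4819, 109.9907], [-0.5326, -0.3429, 0.7738, -709.0386], [-0.0104, -0.9115, -0.4111, 534.453], [0.0, 0.0, 0.0, 1.0]]
```

View pics/scene0.png

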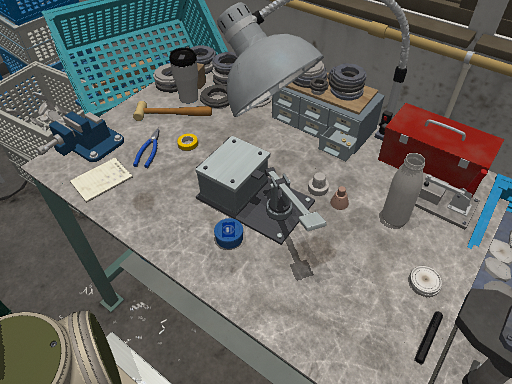

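View pics/side0.png

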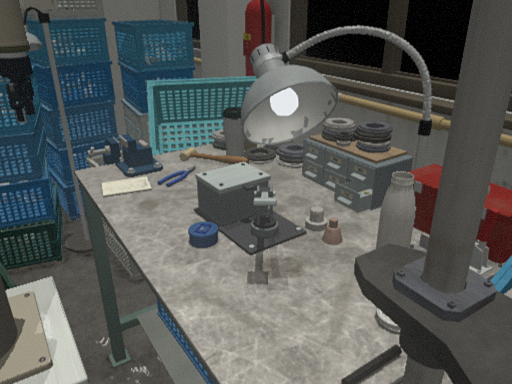

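```bash
python3 - <<'E'
import cv2,numpy as np
a=cv2.imread("pics/scene0.png")[125:285,185:365];b=cv2.imread("pics/side0.png")[150:290,180:360]
cv2.imwrite("pics/c1.png",cv2.resize(a,None,fx=4.4,fy=3.7,interpolation=cv2.INTER_CUBIC) if 0 else cv2.resize(a,None,fx=3.7,fy=3.7,interpolation=cv2.INTER_CUBIC))
cv2.imwrite("pics/c2.png",cv2.resize(b,None,fx=4,fy=4,interpolation=cv2.INTER_CUBIC))
E
```

```text
(no output)
```

View pics/c1.png

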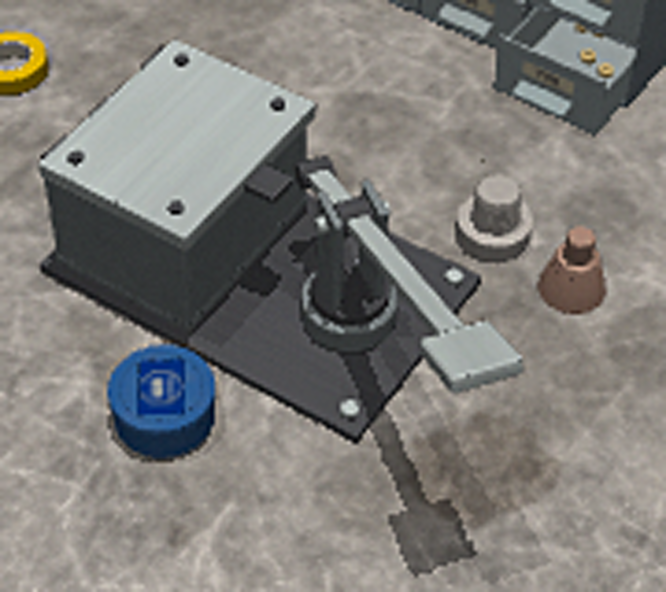

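View pics/c2.png

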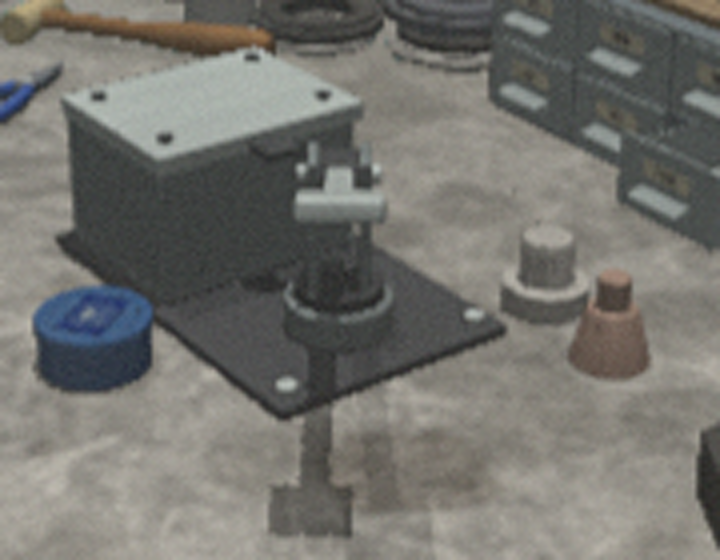

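```bash
cat > h.py <<'E'
import numpy as np
from bench import *
C={"scene":(423.2116,258.52,182.574,np.array([[0.5967,-0.5926,0.5411,38.0748],[-0.8024,-0.4299,0.4139,-330.0912],[-0.0126,-0.6812,-0.732,866.0617]])),
"side":(427.8488,250.641,188.932,np.array([[0.8463,-0.227,0.4819,109.9907],[-0.5326,-0.3429,0.7738,-709.0386],[-0.0104,-0.9115,-0.4111,534.453]]))}
def ray(n,u,v):
    f,cx,cy,E=C[n];return E[:,3],E[:,:3]@np.array([(u-cx)/f,(v-cy)/f,1])
def on(n,u,v,z):
    o,d=ray(n,u,v);return o+d*(z-o[2])/d[2]
def c1(p): return "scene",p[0]/3.7+185-.4,p[1]/3.7+125-.4
def c2(p): return "side",p[0]/4+180-.4,p[1]/4+150-.4
E
python3 - <<'E'
from h import *
np.set_printoptions(precision=1,suppress=True)
for nm,p,z in [("covL",(40,163),112),("covB",(172,42),112),("covR",(316,107),112),("covF",(188,240),112),("plR",(480,280),8),("plF",(358,437),8),("plL",(42,266),8),
 ("tin",(162,380),34),("cone tip",(581,237),56),("plug top",(498,185),48),("padC",(472,352),180),("pa",(422,342),180),("pb",(487,320),180),("pc",(523,360),180),("pd",(457,380),180)]:
    print(nm,on(*c1(p),z))
for nm,p,z in [("covL",(62,98),112),("covB",(250,48),112),("covR",(362,103),112),("covF",(160,160),112),("plR",(507,326),8),("plF",(283,414),8),("plL",(57,236),8),("tin",(95,313),34),("cone",(614,276),56),("plug",(548,235),48),("padfrontL",(296,208),180),("padfrontR",(385,207),180)]:
    print(nm,on(*c2(p),z))
E
```

```text
covL [540.6 253.5 112. ]
covB [690.5 259.8 112. ]
covR [695.8 133.7 112. ]
covF [544.8 127.7 112. ]
plR [707.9  -3.5   8. ]
plF [544.   -9.9   8. ]
plL [532.2 261.    8. ]
tin [489.8 110.9  34. ]
cone tip [745.3 -57.8  56. ]
plug top [761.8  18.2  48. ]
padC [526.4 -92.8 180. ]
pa [516.  -66.7 180. ]
pb [550.7 -87.6 180. ]
pc [ 538.1 -118.3  180. ]
pd [505.2 -96.3 180. ]
covL [534.4 245.9 112. ]
covB [684.4 256.9 112. ]
covR [692.5 130.6 112. ]
covF [541.  123.9 112. ]
plR [707.1  -6.1   8. ]
plF [539.8 -14.5   8. ]
plL [528.6 257.    8. ]
tin [483.4 104.8  34. ]
cone [742.1 -58.8  56. ]
plug [755.   15.3  48. ]
padfrontL [499.1 -94.3 180. ]
padfrontR [ 534.8 -116.5  180. ]
```

```bash
python3 -m jog '0 0 0 0 0 -0.16 1; 0 0 0 0 0 -0.163 1; -0.28 -0.45 0 0 0 0 1; -0.28 -0.45 0 0 0 0 1; -0.28 -0.45 0 0 0 0 1' 20; python3 -m jog '-0.28 -0.45 0 0 0 0 1; -0.28 -0.45 0 0 0 0 1; -0.28 -0.45 0 0 0 0 1; -0.28 -0.45 0 0 0 0 1; -0.28 -0.45 0 0 0 0 1'
```

```text
time: 0.72
tool_pos: [283.3, 429.7, 404.1]
tcp_rot: [-180.0, -0.0, -179.9]
ft_force: [1.4, 0.1, 1.0]
finger_gap: 0.2
grip_force: 0.0
time: 1.35
tool_pos: [423.5, 204.6, 404.4]
tcp_rot: [180.0, -0.0, -180.0]
ft_force: [0.7, -0.7, 0.3]
finger_gap: 0.1
grip_force: 0.0
```

```bash
python3 -m jog '-0.07 -0.54 0 0 0 0 1; -0.07 -0.54 0 0 0 0 1; -0.07 -0.54 0 0 0 0 1; -0.07 -0.54 0 0 0 0 1; -0.07 -0.54 0 0 0 0 1'; python3 -m jog '0 0 0.4 0 0 0 1; 0 0 0.41 0 0 0 1; 0 0 0 0 0 0 1'; python3 - <<'E'
from bench import *
import cv2
d=snapshot("scene");cv2.imwrite("pics/s1.png",cv2.resize(d["img"][65:285,185:445,::-1],None,fx=2.7,fy=2.7,interpolation=cv2.INTER_CUBIC))
E
```

```text
time: 1.98
tool_pos: [457.9, -65.5, 404.5]
tcp_rot: [180.0, -0.0, -180.0]
ft_force: [0.3, 0.9, -0.1]
finger_gap: 0.1
grip_force: 0.0
time: 2.35
tool_pos: [456.4, -63.6, 320.0]
tcp_rot: [179.9, -0.4, 180.0]
ft_force: [-0.6, 0.8, 0.7]
finger_gap: -0.0
grip_force: 0.0
```

View pics/s1.png

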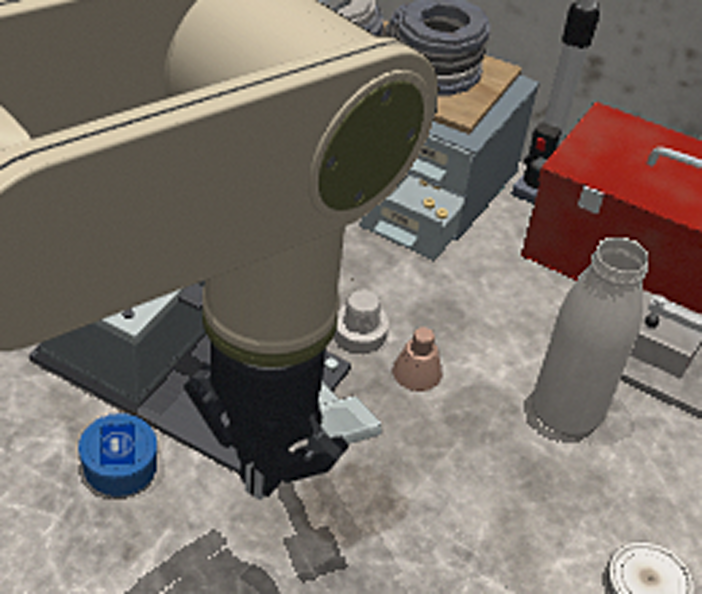

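The picture shows the shut fingers just left of the paddle (fingertips at about (258,490), paddle at (350,415)), clear of the tin. Next I push sideways.

```bash
python3 -m jog '-0.14 -0.06 0 0 0 0 1; -0.14 -0.06 0 0 0 0 1; -0.14 -0.06 0 0 0 0 1; -0.14 -0.06 0 0 0 0 1'; python3 -m jog '-0.14 -0.06 0 0 0 0 1; -0.14 -0.06 0 0 0 0 1; -0.14 -0.06 0 0 0 0 1'; python3 -m jog '-0.12 -0.06 0 0 0 0 1; -0.12 -0.06 0 0 0 0 1; 0 0 0 0 0 0 1'; python3 - <<'E'
from bench import *
import cv2
d=snapshot("side");cv2.imwrite("pics/s2.png",cv2.resize(d["img"][80:290,160:400,::-1],None,fx=2.7,fy=2.7,interpolation=cv2.INTER_CUBIC))
E
```

```text
time: 2.9
tool_pos: [515.4, -87.8, 326.5]
tcp_rot: [-179.9, 0.2, -179.9]
ft_force: [-2.0, -0.6, 0.0]
finger_gap: 0.2
grip_force: 0.5
time: 3.28
tool_pos: [557.4, -105.7, 326.5]
tcp_rot: [-180.0, 0.2, -179.9]
ft_force: [-0.2, 1.7, -0.7]
finger_gap: -0.2
grip_force: 0.4
time: 3.65
tool_pos: [580.9, -118.1, 324.3]
tcp_rot: [-180.0, 0.0, -180.0]
ft_force: [-0.4, 0.0, -0.4]
finger_gap: -0.1
grip_force: 0.0
```

View pics/s2.png

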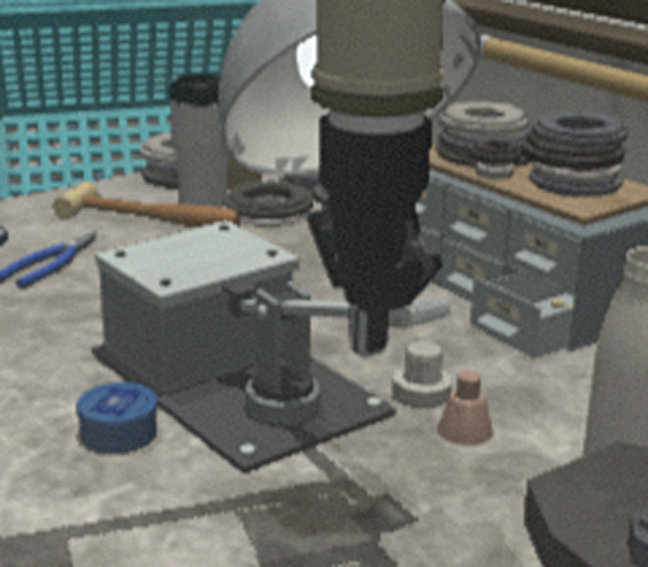

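```bash
python3 - <<'E'
from h import *
for p in [(450,310),(398,320),(412,304)]:
    q=on("side",p[0]/2.7+159.6,p[1]/2.7+79.6,178);d=q[:2]-[621,50];print(q,np.hypot(*d),np.arctan2(-d[0],-d[1])+.038)
E
```

```text
[ 637.66296961 -142.17734937  178.        ] 192.89838819122633 -0.0484899000600855
[ 595.54605204 -134.58478364  178.        ] 186.33154810258736 0.17503415762773156
[ 621.39676844 -118.91997939  178.        ] 168.92044536259746 0.035651149900085013
```

```bash
python3 -m jog '-0.06 0 0 0 0 0 1; -0.06 0 0 0 0 0 1; 0 0 0 0 0 0 1; 0 0 0 0 0 0 1'; python3 -m jog '0.3 0 0 0 0 0 1; 0.3 0 0 0 0 0 1; 0 0 -0.4 0 0 0 1; 0.4 0 -0.4 0 0 0 1;0.4 0 -0.2 0 0 0 1'; python3 - <<'E'
from bench import *
import cv2
d=snapshot("scene");cv2.imwrite("pics/s3full.png",d["img"][:,:,::-1])
cv2.imwrite("pics/s3.png",cv2.resize(d["img"][125:285,185:365,::-1],None,fx=3.7,fy=3.7,interpolation=cv2.INTER_CUBIC))
d=snapshot("side");cv2.imwrite("pics/s4.png",cv2.resize(d["img"][150:290,180:360,::-1],None,fx=4,fy=4,interpolation=cv2.INTER_CUBIC))
E
```

```text
time: 4.2
tool_pos: [592.1, -117.6, 323.7]
tcp_rot: [180.0, -0.0, -180.0]
ft_force: [0.7, -0.1, 0.2]
finger_gap: -0.1
grip_force: 0.0
time: 4.82
tool_pos: [451.4, -117.8, 426.2]
tcp_rot: [-179.9, 0.2, -180.0]
ft_force: [0.8, -0.3, 0.1]
finger_gap: 0.1
grip_force: 0.0
```

View pics/s4.png

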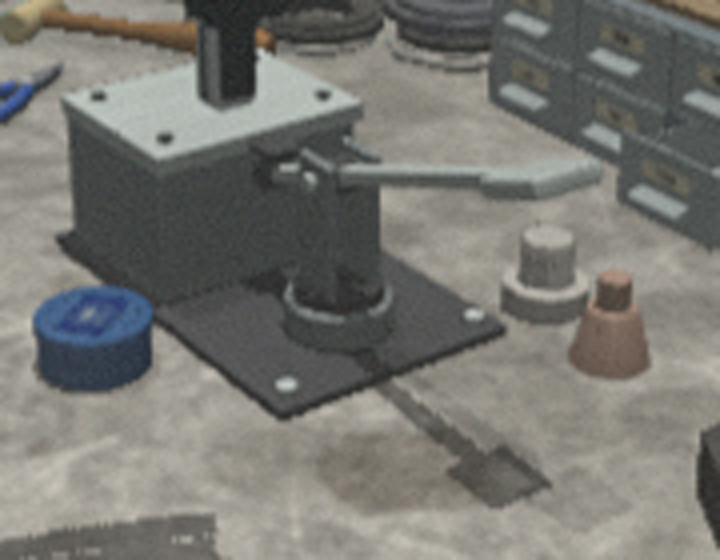

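The side view shows the lever swung: paddle corners at about (485,178), (535,187), (600,168), (548,160); bar running right from the fork.

```bash
python3 - <<'E'
from h import *
P=[on(*c2(p),z) for p,z in [((485,178),174),((535,186),190),((600,168),190),((548,160),174)]]
print(np.round(P,1)); q=np.mean(P,0);d=q[:2]-[621,50];print(q,np.hypot(*d),np.arctan2(-d[0],-d[1])+.038)
for a,b in ((0,1),(3,2)):
    e=P[b]-P[a];print(np.arctan2(-e[0],-e[1])+.038)
E
```

```text
[[ 602.5 -106.9  174. ]
 [ 594.7 -153.6  190. ]
 [ 633.8 -155.1  190. ]
 [ 642.7 -107.5  174. ]]
[ 618.42280016 -130.7635856   182.        ] 180.78195661967735 0.05225632950153341
0.2042940416410589
0.22334655531327757
```

View pics/s3.png

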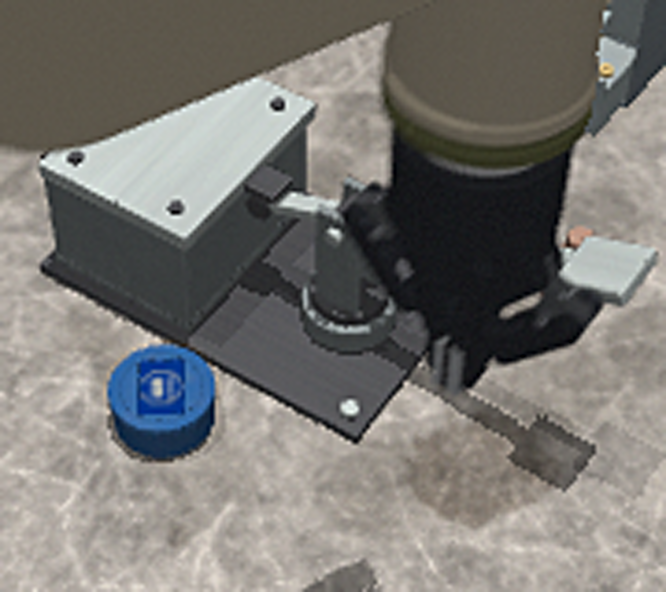

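The scene view shows the paddle with corners near (562,278), (592,238), (657,250), (622,300), and the nose meeting the lip near (275,200).

```bash
python3 - <<'E'
from h import *
P=[on(*c1(p),z) for p,z in [((560,278),173),((622,297),188),((657,252),188),((593,238),173)]]
print(np.round(P,1)); q=np.mean(P,0);d=q[:2]-[621,50];print(q,np.hypot(*d),np.arctan2(-d[0],-d[1])+.038)
f=lambda p,z:on(*c1(p),z)
print("barnear pin",f((325,207),117),"lip",f((247,182),110),f((292,182),110))
E
```

```text
[[ 607.7 -103.   173. ]
 [ 603.5 -143.   188. ]
 [ 645.4 -143.2  188. ]
 [ 646.6 -103.3  173. ]]
[ 625.81649026 -123.11917304  180.5       ] 173.1861618378191 0.010185356421482678
barnear pin [617.02761153  70.1194531  117.        ] lip [610.45840898 129.67415679 110.        ] [628.22638345 105.16101305 110.        ]
```

```bash
python3 -m jog '-0.43 -0.02 0 0 0 0 1; -0.43 -0.02 0 0 0 0 1; -0.43 -0.02 0 0 0 0 1; -0.45 -0.02 0 0 0 0 1; 0 0 0 0 0 0 1'; python3 -m jog '0 0 0.2 0 0 0 1; 0 0 0.2 0 0 0 1; 0 0 0.15 0 0 0 1; 0 0 0.1 0 0 0 1; 0 0 0.1 0 0 0 1'; python3 -m jog '0 0 0.1 0 0 0 1; 0 0 0.1 0 0 0 1; 0 0 0 0 0 0 1'; python3 -m jog '0 0 0.1 0 0 0 1; 0 0 0.1 0 0 0 1; 0 0 0 0 0 0 1'
```

```text
time: 5.55
tool_pos: [628.4, -125.5, 419.9]
tcp_rot: [179.9, -0.2, -179.9]
ft_force: [-0.4, -0.7, -0.7]
finger_gap: 0.2
grip_force: 0.0
time: 6.18
tool_pos: [626.0, -125.8, 348.7]
tcp_rot: [-180.0, 0.1, -180.0]
ft_force: [-0.1, -0.5, 1.0]
finger_gap: 0.0
grip_force: 0.5
time: 6.55
tool_pos: [626.6, -126.1, 329.3]
tcp_rot: [-179.9, 0.1, -180.0]
ft_force: [0.5, -0.5, 7.1]
finger_gap: 0.0
grip_force: 3.1
time: 6.92
tool_pos: [626.7, -126.3, 309.5]
tcp_rot: [-179.9, 0.1, -180.0]
ft_force: [-0.2, -2.4, 6.6]
finger_gap: -0.1
grip_force: 3.3
```

```bash
python3 -m jog '0 0 0.1 0 0 0 1; 0 0 0.1 0 0 0 1; 0 0 0.1 0 0 0 1; 0 0 0.1 0 0 0 1; 0 0 0 0 0 0 1'; python3 -m jog '0 0 0.1 0 0 0 1; 0 0 0.1 0 0 0 1; 0 0 0.06 0 0 0 1; 0 0 0 0 0 0 1'; python3 -m jog '0 0 0.06 0 0 0 1; 0 0 0 0 0 0 1; 0 0 0 0 0 0 1'; python3 - <<'E'
from bench import *
import cv2
d=snapshot("side");cv2.imwrite("pics/s5.png",cv2.resize(d["img"][130:290,180:360,::-1],None,fx=3.7,fy=3.7,interpolation=cv2.INTER_CUBIC))
E
```

```text
time: 7.55
tool_pos: [626.8, -126.4, 269.6]
tcp_rot: [-179.9, 0.2, -180.0]
ft_force: [1.2, -3.7, 6.5]
finger_gap: 0.1
grip_force: 3.0
time: 8.05
tool_pos: [627.0, -125.5, 243.8]
tcp_rot: [180.0, 0.2, -180.0]
ft_force: [-0.1, 0.5, 6.9]
finger_gap: 0.3
grip_force: 2.6
time: 8.43
tool_pos: [627.1, -125.6, 238.2]
tcp_rot: [-180.0, 0.2, -180.0]
ft_force: [1.1, 1.2, 6.1]
finger_gap: -0.1
grip_force: 2.7
```

View pics/s5.png

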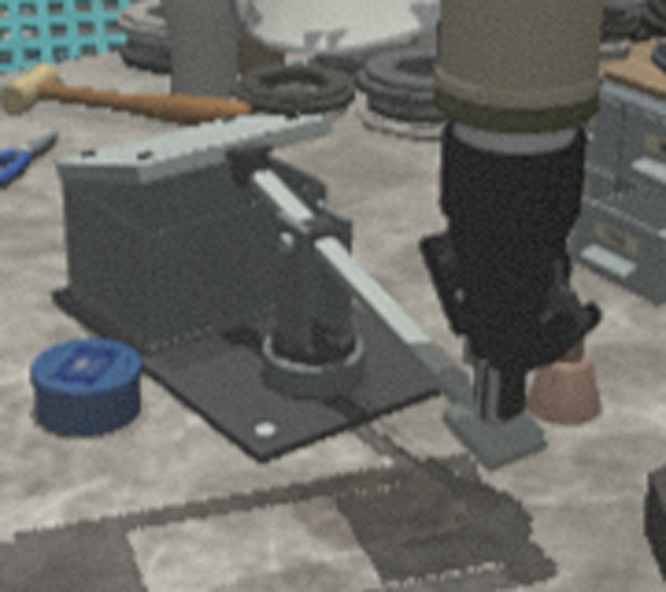

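The cover is up, with its front edge well above the box; the fingertips hold the paddle down and the cone, plug and tin are clear. I let it settle and hand in.

```bash
python3 -m jog '0 0 0.02 0 0 0 1; 0 0 0 0 0 0 1; 0 0 0 0 0 0 1; 0 0 0 0 0 0 1' && python3 -c "
from bench import *
print(hand_in())"
```

```text
time: 8.98
tool_pos: [627.1, -125.4, 236.5]
tcp_rot: [180.0, 0.2, -180.0]
ft_force: [0.7, 2.5, 8.4]
finger_gap: -0.1
grip_force: 3.5
the job is handed in; nothing more can be done
None
```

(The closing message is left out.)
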